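# Clamp the valve block and set its needle valve

## Robot

A 6-joint arm with a two-finger parallel gripper is mounted at the origin on the work surface. World frame = base frame: x ahead of the robot, y to its left, z up, the work surface at z = 0. Lengths are in m, angles in rad, forces in N, time in s.
With the tool pointing down it reaches from about 0.35 to 0.85 m from the base axis. Payload 8.1 kg.
Tool frame: the origin (TCP) lies at the very end of the fingers, on their centre line; the grasp point (between the pads) lies 19 mm behind it; z points along the fingers, y is the line along which they close (so a half turn about z gives the same grasp; the last joint's range is limited). The gripper opens to 93 mm and grips with 3 to 60 N. Pads are 15 mm wide; open, the fingers measure 128 mm over their backs; the gripper's body (75 mm by 188 mm) begins 65 mm behind the grasp point.
Start: joints at [-1.264, 0.13, 1.488, -0, 1.523, -0.085], TCP at [0.229, -0.555, 0.219] pointing down, gripper open.
Joint ranges: [-2.96, 2.96], [-0.89, 2.26], [0.02, 2.5], [-1.34, 4.48], [0, 2.73], [-2.66, 2.66]. Speed limits (rad/s): [2.39, 2.39, 2.79, 3.14, 3.14, 3.14].

## Interface

Orientations are given as a rotation vector (axis times angle).
In Python, from plant import robot gives the robot as it stands.
- The arm moves only by the tool play_rows, never from a script. Its argument "deltas" is one flat list of numbers, 5 for each row, row after row: the shift along the tool's x, y, z in mm, then the turn about the tool's z in degrees, then the finger opening in mm, from 0 to 93. A call has 1 to 10 rows; each row shifts and turns the commanded pose from where the row before left it, along the tool's axes as they then stand; what a row does not reach is not made up. A row lasts 1/12 s, in which the tool goes at most 41.7 mm and 7.16 degrees, less where a joint would pass 70% of its speed; a pose out of reach is approached as far as the arm can. A call with a gripper value outside its range is refused whole. The fingers move at their own pace and stop on an object; "newtons" is the grip in N (left out, the last holds). Time passes only in rows, so rows that do not move let the fingers close. It gives the time, the measured TCP pose, the force, the opening and the grip force at its end, in the units of the state.
- robot.read_state(): the state, without advancing time (a new reading comes with each control period).
- robot.read_camera(name): name is "side" or "top" or "wrist"; returns a dict with "pixels" (384x512x3 uint8, blue, green, red), "mtx" (3x3 intrinsics, pixels), "D" ([k1, k2, p1, p2, k3] as OpenCV has them; the pictures are not rectified), "eye" and "rotation" of the camera in the world. Camera axes: x right, y up, looking along -z (the intrinsics and any distortion apply to the point x, -y, -z); pixel columns grow to the right and rows downward; lengths in m; the calibration is good to about 2 mm. A picture is of the moment at which its call begins. There is no depth.
- robot.close_job(): hands the job in; it is judged then, once.
The state is a dict: "t": time; "q": joint angles; "dq": joint speeds; "joint_torque": joint torques, N m; "tool_pos": TCP position; "orientation": TCP orientation; "force": force on the tool from outside, world axes, zero at the start; "wrist_torque": the same for the moment, N m; "opening": finger opening in m; "gripper_force": force on a finger pad.
Only numpy, scipy, OpenCV 4.12 (cv2) and the standard library are available. Lean on these libraries where they do the work, as an engineer would, in place of code of your own. Each camera call takes 0.05 s, during which the arm holds its last target. There are 200 camera calls.

## Task

Wind the vise crank clockwise until the jaw grips the valve block firmly, so that it cannot twist. Then turn the valve wheel clockwise by its upright handle until it is closed against its stop, back it off exactly two full turns and finish holding the handle there, still gripped in the fingers, while I lock the stem. Leave everything else on the bench where it lies.

Things in the scene. Friction and masses are not known exactly. Their poses are not given: they have to be found in the camera images.
- vise: Grey machine vise on an aluminium plate (200 x 130 x 12 mm) fixed to the bench, about 120 mm high. Origin: on the bench under it; x along the screw, from the crank (robot side) to the fixed jaw, y left, z up; yaw within 0.35. Bed top 55 above the bench; gripping face of the fixed jaw at x = +70; jaws 90 wide, reaching 115 above the bench.
- vise_jaw: Sliding steel jaw of the vise, 25 mm thick, 90 wide, 58 tall. Origin: lower edge of its gripping face, mid width. It slides along the vise's +x (towards the fixed jaw) 10 mm per turn of the crank.
- vise_screw (a point): Point on the axis of the vise screw, 88 mm above the bench and 88 mm in front (-x) of the vise's origin: the centre of the vertical circle, radius 40 mm, on which the point vise_handle moves. Axes as the vise's.
- vise_handle (a point): Middle of the vise crank's dark steel grip: a level round sleeve 14 mm dia, 40 long, parallel to the screw, pointing to the robot, from 20 before to 20 behind this point (crank arm 23 mm behind). It spins freely on its pin, so a pinch from above (fingers closing along the vise's y) can stay on through whole turns. Lowest point of its circle: 48 above the bench.
- vise_crank (a joint): Angle of the vise crank, rad: 0 = grip straight up; grows clockwise seen from the robot (up, then right (-y), then down), which closes the jaw. Starts within +-1.2; the jaw meets the block and pushes it to the fixed jaw at about 5 rad, and grips firmly some 0.1 to 0.4 rad later. Drag 0.15 N m (4 N at the grip); it stays where left and keeps its clamping force.
- valve: The workpiece: loose aluminium block 50 (x, between the jaws) x 60 (y) x 65 mm tall with a needle valve on top, about 0.75 kg in all, standing on the vise bed within 3 mm of the fixed jaw, not yet gripped. Origin: centre of the block's underside; z up; axes nearly those of the vise. A short pipe stub sticks out on +y.
- valve_hub (a point): Point on the vertical axis of the valve wheel, 135 mm above the block's underside: the centre of the level circle, radius 42 mm, on which the point valve_handle moves. Axes as the block's.
- valve_handle (a point): Middle of the upright black handle of the valve wheel: a round sleeve 14 mm dia, 46 tall, standing on the rim of the dark 94 mm wheel; the rim's top is 25 below this point. It spins freely on its pin, so a pinch from above can stay on through whole turns with the gripper's heading unchanged. Its circle clears everything else.
- valve_wheel (a joint): Turn of the valve wheel, rad: 0 = closed, hard against its stop (handle then on the block's -x side); grows anticlockwise seen from above, which opens it; 2 turns = 12.57. Can be opened to 22. Starts between 3 and 7. Drag 0.1 N m (2.5 N at the handle).
- screwdriver: loose screwdriver about 200 mm long with a red handle lying beside the vise. Leave alone.
- gauge_block: loose steel block 60 x 30 x 20 mm beside the vise. Leave alone.
- nozzle: loose white plastic nozzle, 32 mm dia x 50 tall, standing beside the vise. Leave alone.
- tub: loose clear plastic tub 130 x 100 x 60 mm on the left of the bench. Leave alone.
- wrench: loose steel wrench lying on the right of the bench. Leave alone.
- stick: loose wooden stick 130 x 10 x 6 mm beyond the vise. Leave alone.
- bushing: loose brass cylinder, 36 mm dia x 30 tall, beside the vise. Leave alone.
- valve_sleeve: The black handle sleeve itself (same place as valve_handle, turns freely about its own upright axis).
Things that resemble listed ones, but are neither listed nor needed, are in the scene too. What is shaped like the valve but purple is not meant.

How it is judged:
By the outcome, as a careful person would: the job done as asked, in the order asked, and still so for the second after the job is handed in, while the arm keeps its last pose, push and grip.
It also fails if it takes over 72 s, if anything falls off the work surface, if the arm or the gripper's body presses on something with over 40 N, if the wrist force passes 120 N, or if a joint passes its speed limit or range.

## Working session

There is one attempt and no reset: what is moved stays moved. The work goes in short steps, Python scripts to look and compute and a tool call to move; the robot and the scene stay as the last step left them, time stands still between calls to the robot, and variables do not carry over. Pictures are saved under pics/ and viewed, at most 10 in all, crops included, and the job is handed in when it is done.

Besides the shell and the picture viewer there is one more tool, called after "Emit:" as name(argument=value, ...) on one line, values as JSON. play_rows: Moves the arm, as the interface text tells. Its arguments: {"type":"object","properties":{"deltas":{"type":"array"},"newtons":{"type":"number"}},"required":["deltas"]}

```bash
ls; mkdir -p pics; cat > h.py <<'E'
import numpy as np, cv2
from plant import robot
def cam(n):
    c=robot.read_camera(n); return c
def ray(c,u,v):
    p=cv2.undistortPoints(np.array([[[u,v]]],float),np.array(c["mtx"]),np.array(c["D"]))[0,0]
    R=np.array(c["rotation"]); 
    if R.ndim==1: R=cv2.Rodrigues(R)[0]
    d=R@np.array([p[0],-p[1],-1.]); return np.array(c["eye"]),d/np.linalg.norm(d)
def atz(c,u,v,z):
    e,d=ray(c,u,v); return e+d*(z-e[2])/d[2]
def proj(c,P):
    R=np.array(c["rotation"])
    if R.ndim==1: R=cv2.Rodrigues(R)[0]
    q=(np.atleast_2d(P)-np.array(c["eye"]))@R; q=q*[1,-1,-1]
    return cv2.projectPoints(q.reshape(-1,1,3),np.zeros(3),np.zeros(3),np.array(c["mtx"]),np.array(c["D"]))[0][:,0]
def tri(obs):
    A=np.zeros((3,3));b=np.zeros(3)
    for c,u,v in obs:
        e,d=ray(c,u,v);M=np.eye(3)-np.outer(d,d);A+=M;b+=M@e
    return np.linalg.solve(A,b)
E
python3 - <<'E'
from h import *
import pickle
C={n:cam(n) for n in("side","top","wrist")}
pickle.dump(C,open("c0.pkl","wb"))
print(robot.read_state())
for n in C: print(n,C[n]["eye"],C[n]["rotation"],C[n]["mtx"],C[n]["D"])
cv2.imwrite("pics/a.png",np.hstack([C["side"]["pixels"],C["top"]["pixels"]])[:, :])
for n in("side","top"): cv2.imwrite(f"pics/{n}0.png",cv2.resize(C[n]["pixels"],(800,600),interpolation=cv2.INTER_CUBIC))
E
```

```text
pics
{'t': 0.15, 'q': array([-1.26436307e+00,  1.31018729e-01,  1.48900147e+00, -2.57192019e-06,
        1.52298547e+00, -8.53804576e-02]), 'dq': array([-0.00245688, -0.00359609, -0.00167301,  0.00021045,  0.00233424,
        0.00077423]), 'joint_torque': array([ 1.12291844e-03, -5.60478115e+01, -4.92333698e+01,  7.67697114e-02,
        3.05727159e-02, -4.25849794e-05]), 'tool_pos': array([ 0.22902144, -0.55411256,  0.21782506]), 'orientation': array([-3.08012155e+00, -6.11257120e-01,  2.48720686e-04]), 'force': array([-0.38615464, -0.75172004, -0.40294009]), 'wrist_torque': array([ 0.02322423, -0.01648027, -0.00522029]), 'gripper_force': 0.0, 'opening': 0.09304609361813922}
side [-0.34631251 -0.95514369  1.17013194] [ 0.85243716 -0.35121048 -0.71898612] [[433.48432111   0.         255.57473516]
 [  0.         433.48432111 191.48271951]
 [  0.           0.           1.        ]] [-0.15591757  0.          0.          0.          0.        ]
top [ 0.40296342 -0.04657409  1.67326773] [ 0.08720464 -0.07975802 -1.57939399] [[494.2120057    0.         257.80079095]
 [  0.         494.2120057  183.5870139 ]
 [  0.           0.           1.        ]] [-0.10600659  0.          0.          0.          0.        ]
wrist [ 0.29877895 -0.52516224  0.38482046] [-0.24486567  0.16602769 -1.16980334] [[304.27065444   0.         255.6484562 ]
 [  0.         304.27065444 192.01159893]
 [  0.           0.           1.        ]] [-0.0651293  0.         0.         0.         0.       ]
```

View pics/side0.png

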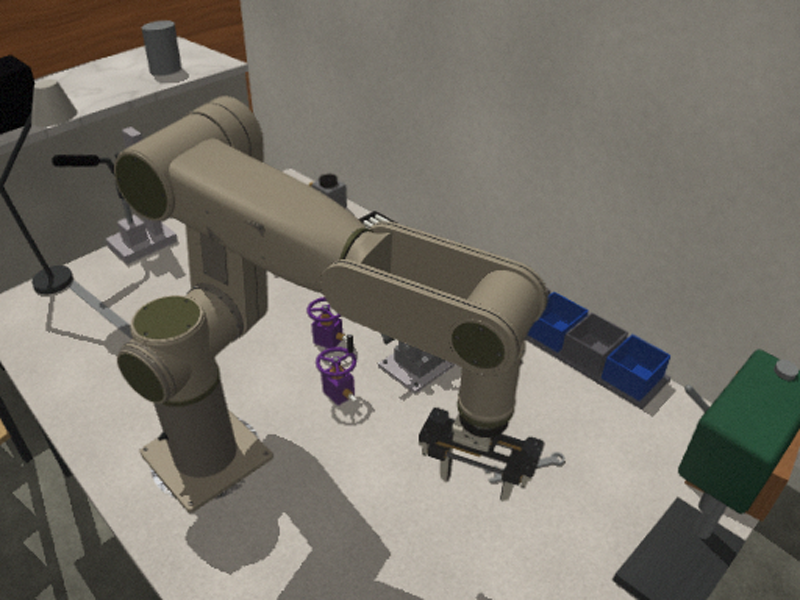

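View pics/top0.png

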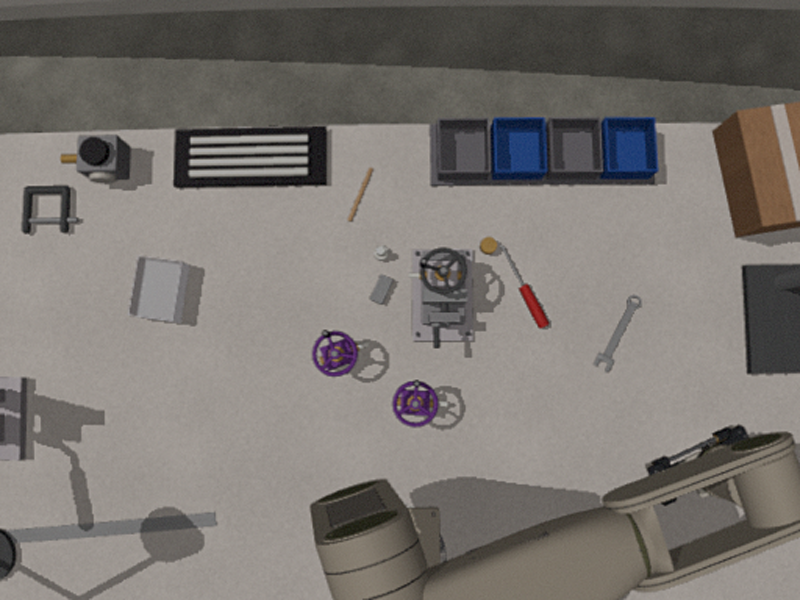

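Side view: the arm hides the vise, and two purple valves stand at about (335,385) and (325,330). Top view (800x600): grey vise plate from (412,249) to (474,341). Candidates for the valve are the dark wheel at (443,270), which is in the vise and so the one wanted, and the purple ones at (335,352) and (415,403), which are decoys. A third look-alike is the grey device at (100,155), off the vise. The crank grip is near (437,335). Next is a close crop.

```bash
python3 - <<'E'
from h import *
import pickle
C=pickle.load(open("c0.pkl","rb"));c=C["top"]
p=c["pixels"][150:230,245:325]
p=cv2.resize(p,(600,600),interpolation=cv2.INTER_CUBIC)
p=cv2.convertScaleAbs(p,alpha=1.5,beta=10)
cv2.imwrite("pics/crop1.png",p)
for u,v in((412,249),(474,249),(412,341),(474,341)): print(atz(c,u*.64,v*.64,.012))
E
```

```text
[ 0.66261384 -0.06038966  0.012     ]
[ 0.66123515 -0.19532763  0.012     ]
[ 0.46282428 -0.05815677  0.012     ]
[ 0.46137057 -0.19142817  0.012     ]
```

View pics/crop1.png

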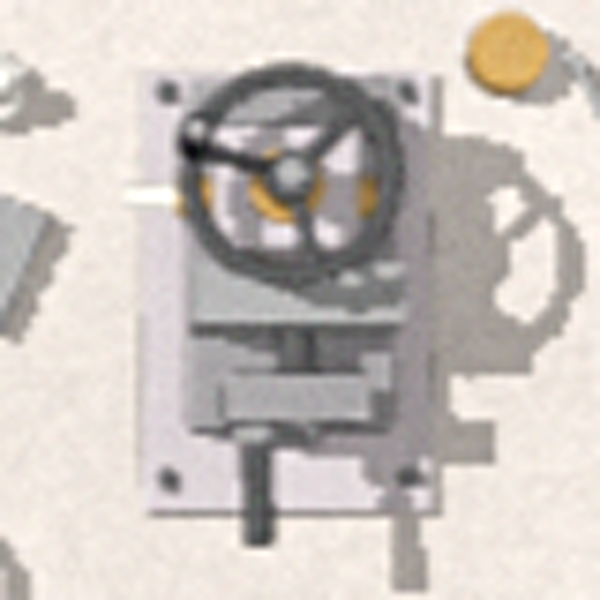

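The crop shows the dark wheel in the vise with its black handle at about (195,138) and its hub at (292,175). The dark crank grip runs from (255,435) to (258,545). Plate corners give a vise origin of about (0.562, -0.1265) and a yaw of about -0.01, with sizes 200 x 134, as described. Next I move over the vise for a wrist view.

Emit:
play_rows(deltas=[0,0,-36,5.75,93,0,0,-36,5.75,93,0,0,-36,5.75,93,0,0,-36,5.75,93,20,-33,0,0,93,20,-33,0,0,93,20,-33,0,0,93,20,-33,0,0,93,20,-33,0,0,93,20,-33,0,0,93])

```text
t: 0.98
tool_pos: [0.3515, -0.356, 0.3624]
orientation: [-3.141, 0.016, 0.0]
force: [0.6, 0.3, 0.6]
opening: 0.0932
gripper_force: 0.0
```

Emit:
play_rows(deltas=[20,-33,0,0,93,20,-33,0,0,93,20,-33,0,0,93,20,-33,0,0,93,20,-33,0,0,93,20,-33,0,0,93,20,-33,0,0,93,0,0,0,0,93])

```text
t: 1.65
tool_pos: [0.4955, -0.1223, 0.362]
orientation: [-3.139, 0.006, -0.0]
force: [-0.0, -0.2, -0.3]
opening: 0.0931
gripper_force: 0.0
```

```bash
python3 - <<'E'
from h import *
import pickle
C={n:cam(n) for n in("side","top","wrist")}
pickle.dump(C,open("c1.pkl","wb"))
s=robot.read_state();print(s["tool_pos"],s["orientation"],s["q"])
c=C["wrist"];print(c["eye"],ray(c,256,192)[1])
yaw=-.01;o=np.array([.562,-.1265,0]);X=np.array([np.cos(yaw),np.sin(yaw),0]);Y=np.array([-X[1],X[0],0])
print(proj(c,[o+X*a+Y*b+[0,0,z] for a,b,z in((-88,0,88),(43,0,190))for a,b,z in[(a/1e3,b/1e3,z/1e3)]]))
cv2.imwrite("pics/w1.png",cv2.convertScaleAbs(cv2.resize(c["pixels"],(800,600),interpolation=cv2.INTER_CUBIC),alpha=1.4,beta=10))
E
```

```text
[ 0.49315395 -0.12778038  0.36228593] [ 3.14138460e+00 -1.27611053e-02 -1.42175810e-03] [-3.53847201e-01 -1.27317603e-01  1.48736449e+00 -4.91971727e-04
  1.78233379e+00  1.22497048e+00]
[ 0.56927583 -0.12715583  0.5291919 ] [-2.76608747e-01  4.06535237e-04 -9.60982537e-01]
[[254.98288413 171.41463698]
 [255.29122117  69.9564751 ]]
```

View pics/w1.png

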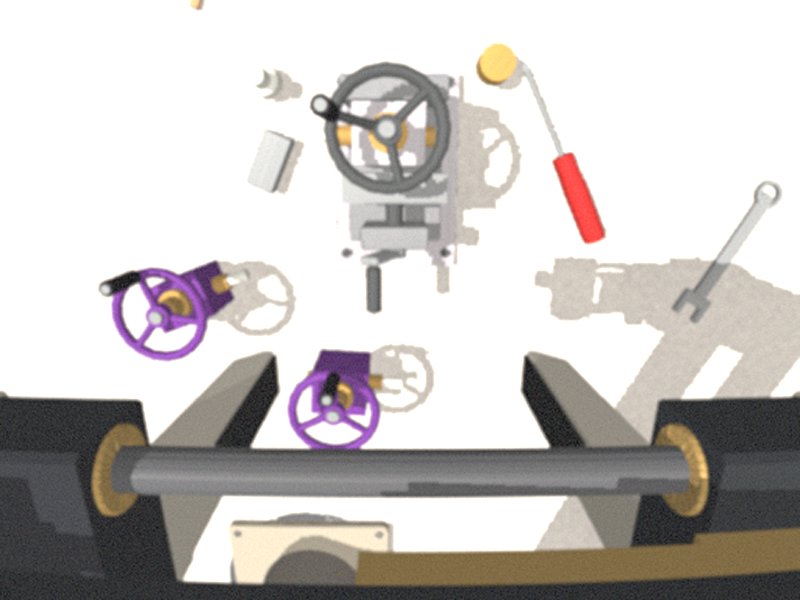

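Wrist view (800x600): dark wheel hub at (387,128) with its handle top at (322,105), and the crank grip from (374,263) to (374,312). The purple decoys are at (335,410) and (158,315), and the way down to the crank is clear. Next I triangulate.

```bash
python3 - <<'E'
from h import *
import pickle
T=pickle.load(open("c0.pkl","rb"))["top"];W=pickle.load(open("c1.pkl","rb"))["wrist"]
t=lambda U,V:(T,(U+.5)/7.5-.5+245,(V+.5)/7.5-.5+150)
w=lambda U,V:(W,(U+.5)*.64-.5,(V+.5)*.64-.5)
print("hub",tri([t(292,175),w(387,128)]))
print("handle top",tri([t(193,135),w(321,103)]))
print("grip mid",tri([t(257,490),w(374,288)]))
print("grip end",tri([t(258,545),w(374,312)]))
# grip by circle: wrist ray meets plane x=vise-88
for c,u,v,n in (t(257,490)+("t",),w(374,288)+("w",)):
    for z in(.115,.12,.125,.128): print(n,z,atz(c,u,v,z))
# rim fit
for n,(c,s) in {"t":(T,None),"w":(W,None)}.items():
    P=atz(c,*({"t":t(292,170),"w":w(388,128)}[n][1:]),.162);print(n,"rim centre@.162",P)
# plate/bolt holes in wrist
for U,V in((343,82),(347,253),(445,253)): print(atz(*w(U,V),.012))
for U,V in((168,92),(408,92),(170,480),(408,480)): print(atz(*t(U,V),.012))
E
```

```text
hub [ 0.59341888 -0.11856392  0.1853733 ]
handle top [ 0.60658176 -0.07813359  0.21319691]
grip mid [ 0.46803566 -0.10457967  0.13922211]
grip end [ 0.44553826 -0.10437848  0.13587216]
t 0.115 [ 0.46912458 -0.10529943  0.115     ]
t 0.12 [ 0.46891229 -0.105111    0.12      ]
t 0.125 [ 0.46869999 -0.10492257  0.125     ]
t 0.128 [ 0.46857262 -0.10480951  0.128     ]
w 0.115 [ 0.4616816  -0.10338199  0.115     ]
w 0.12 [ 0.46298045 -0.10366898  0.12      ]
w 0.125 [ 0.46427929 -0.10395597  0.125     ]
w 0.128 [ 0.4650586  -0.10412816  0.128     ]
t rim centre@.162 [ 0.59839656 -0.11979329  0.162     ]
w rim centre@.162 [ 0.5951453  -0.11864353  0.162     ]
[ 0.6508975  -0.07003263  0.012     ]
[ 0.47493709 -0.06848578  0.012     ]
[ 0.47436081 -0.17647711  0.012     ]
[ 0.65399823 -0.07145731  0.012     ]
[ 0.65288276 -0.18020515  0.012     ]
[ 0.47838855 -0.07026802  0.012     ]
[ 0.47723207 -0.17693358  0.012     ]
```

Emit:
play_rows(deltas=[-11,-12,32,0,70,-12,-12,32,0,70,0,0,36,0,70,0,0,36,0,70,0,0,36,0,70,0,0,36,0,70,0,0,30,0,70,0,0,20,0,70,0,0,0,0,70], newtons=40)

```text
t: 2.55
tool_pos: [0.4662, -0.1042, 0.0994]
orientation: [-3.139, 0.019, 0.013]
force: [-0.7, 0.3, 0.2]
opening: 0.0699
gripper_force: 0.0
```

```bash
python3 - <<'E'
from h import *
s=robot.read_state();print(s["tool_pos"],s["orientation"],s["force"],s["opening"])
c=cam("wrist")
cv2.imwrite("pics/w2.png",cv2.convertScaleAbs(cv2.resize(c["pixels"],(800,600),interpolation=cv2.INTER_CUBIC),alpha=1.3,beta=10))
p=s["tool_pos"]; print(proj(c,[p,p+[0,0,.019]])/.64)
E
```

```text
[ 0.46618659 -0.10419951  0.09939182] [-3.13912524  0.01898718  0.01314417] [-0.73127248  0.25874073  0.16560943] 0.06987505169265416
[[399.11023734 369.36604211]
 [398.94647094 392.68305916]]
```

View pics/w2.png

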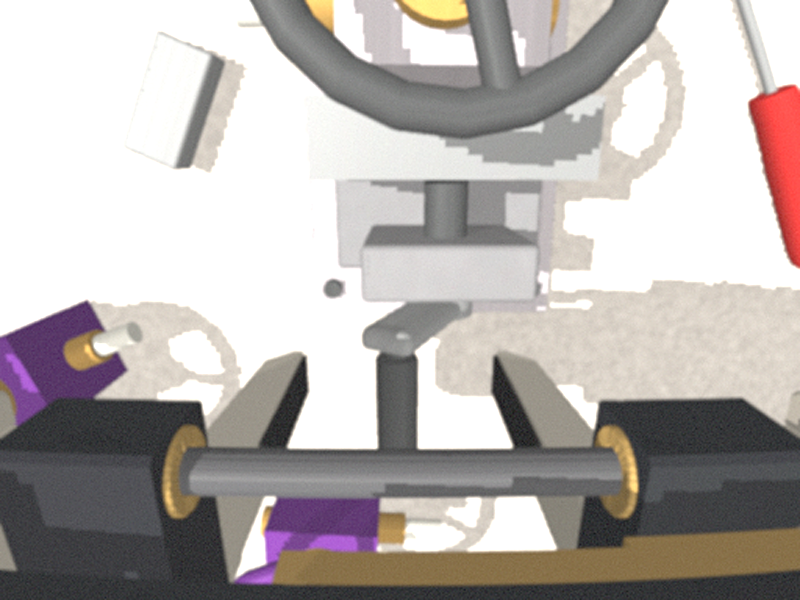

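The grip (375–415, 355–450) sits centred between the open fingers and the crank arm is behind it. I raise 4 mm and close.

Emit:
play_rows(deltas=[0,0,-4,0,40,0,0,0,0,10,0,0,0,0,10,0,0,0,0,10,0,0,0,0,10], newtons=40)

```text
t: 3.02
tool_pos: [0.4713, -0.1041, 0.1099]
orientation: [3.141, -0.015, 0.003]
force: [-0.2, -1.3, -0.4]
opening: 0.0412
gripper_force: 0.0
```

```bash
python3 - <<'E'
from h import *
s=robot.read_state();print(s["tool_pos"],s["orientation"],s["force"],s["opening"],s["gripper_force"],s["t"])
# rows: 0.33 rad steps
th=-.51
for k in range(1,20):
    a=th+.33*(k-1);b=th+.33*k
    print(k,round(b,2),"tool y %.1f z %.1f"%(40*(np.sin(b)-np.sin(a)),-40*(np.cos(b)-np.cos(a))), "pos y %.4f z %.4f"%(-.1235-.04*np.sin(b),.069+.04*np.cos(b)))
E
```

```text
[ 0.47127363 -0.10411233  0.10987511] [ 3.14089562e+00 -1.50293856e-02  3.13661671e-03] [-0.15244775 -1.25150834 -0.43036216] 0.04124742730404079 0.0 3.0167
1 -0.18 tool y 12.4 z -4.4 pos y -0.1163 z 0.1084
2 0.15 tool y 13.1 z -0.2 pos y -0.1295 z 0.1086
3 0.48 tool y 12.5 z 4.1 pos y -0.1420 z 0.1045
4 0.81 tool y 10.5 z 7.9 pos y -0.1525 z 0.0966
5 1.14 tool y 7.4 z 10.9 pos y -0.1598 z 0.0857
6 1.47 tool y 3.5 z 12.7 pos y -0.1633 z 0.0730
7 1.8 tool y -0.8 z 13.1 pos y -0.1625 z 0.0599
8 2.13 tool y -5.0 z 12.1 pos y -0.1574 z 0.0478
9 2.46 tool y -8.7 z 9.8 pos y -0.1487 z 0.0379
10 2.79 tool y -11.4 z 6.5 pos y -0.1373 z 0.0314
11 3.12 tool y -12.9 z 2.4 pos y -0.1244 z 0.0290
12 3.45 tool y -13.0 z -1.9 pos y -0.1114 z 0.0309
13 3.78 tool y -11.7 z -6.0 pos y -0.0997 z 0.0369
14 4.11 tool y -9.1 z -9.5 pos y -0.0905 z 0.0463
15 4.44 tool y -5.6 z -11.9 pos y -0.0850 z 0.0582
16 4.77 tool y -1.4 z -13.1 pos y -0.0836 z 0.0713
17 5.1 tool y 2.9 z -12.8 pos y -0.0865 z 0.0841
18 5.43 tool y 6.9 z -11.2 pos y -0.0934 z 0.0953
19 5.76 tool y 10.1 z -8.3 pos y -0.1035 z 0.1036
```

Emit:
play_rows(deltas=[0,0,0,0,5,0,0,0,0,5,0,0,0,0,5,0,0,0,0,5,0,0,0,0,5,0,0,0,0,5,0,0,0,0,5], newtons=40)

```text
t: 3.6
tool_pos: [0.4704, -0.1036, 0.1086]
orientation: [-3.141, 0.015, 0.0]
force: [-0.9, 2.3, 1.3]
opening: 0.0128
gripper_force: 40.0
```

```bash
python3 - <<'E'
from h import *
s=robot.read_state();print(s["tool_pos"],s["orientation"],s["force"],s["opening"],s["gripper_force"],s["t"])
E
```

```text
[ 0.47042156 -0.10361878  0.10860298] [-3.14118708e+00  1.50057007e-02  3.11816182e-04] [-0.88129735  2.29459538  1.25342561] 0.012807533555741416 40.00051259994507 3.6
```

Emit:
play_rows(deltas=[0,12.4,-4.4,0,5,0,13.1,-0.2,0,5,0,12.5,4.1,0,5,0,10.5,7.9,0,5,0,0,0,0,5])

```text
t: 4.02
tool_pos: [0.4699, -0.1518, 0.0988]
orientation: [-3.138, 0.016, 0.0]
force: [6.8, 6.1, -11.1]
opening: 0.0128
gripper_force: 40.0
```

```bash
python3 - <<'E'
from h import *
s=robot.read_state();print(s["tool_pos"],s["orientation"],s["force"],s["opening"],s["gripper_force"],s["t"])
c=cam("wrist");import pickle
pickle.dump(c,open("c2.pkl","wb"))
cv2.imwrite("pics/w3.png",cv2.convertScaleAbs(cv2.resize(c["pixels"],(800,600),interpolation=cv2.INTER_CUBIC),alpha=1.3,beta=10))
E
```

```text
[ 0.46987945 -0.15183812  0.09882587] [-3.13839039e+00  1.60385690e-02  4.20443563e-04] [  6.78697274   6.09823686 -11.10070152] 0.012788124348090556 39.99668776988983 4.0167
```

View pics/w3.png

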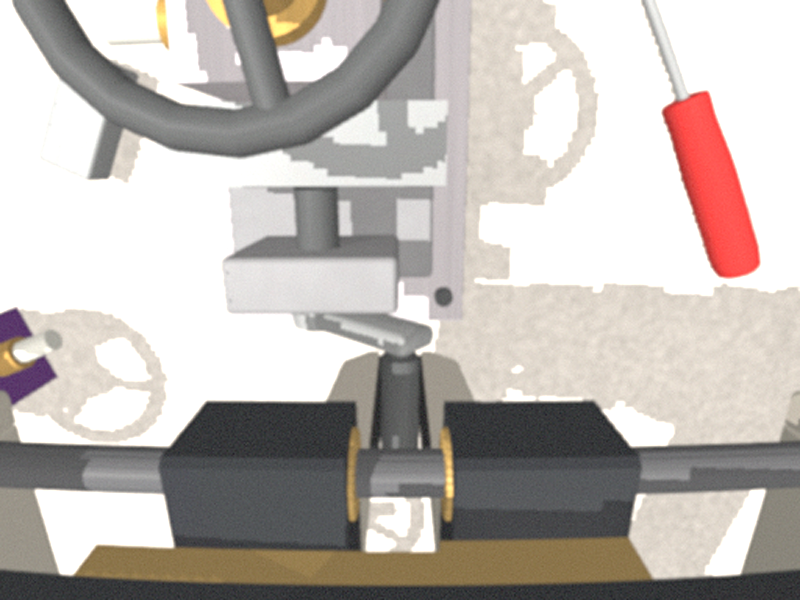

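The grip is pinched between the pads (around (400,400)) and the crank arm has swung to the right, so the turning works. I refine the circle centre and continue.

```bash
cat > circ.py <<'E'
import numpy as np
def crank(cy,cz,y,z,ths,R=.04):
    for b in ths:
        ny,nz=cy-R*np.sin(b),cz+R*np.cos(b)
        print("th %.2f: 0, %.1f, %.1f | cmd y %.4f z %.4f"%(b,-(ny-y)*1e3,-(nz-z)*1e3,ny,nz)); y,z=ny,nz
E
python3 -c "
from circ import *
crank(-.1215,.0727,-.1521,.1012,[1.15,1.45,1.75,2.05,2.35,2.7,3.05,3.4,3.75,4.1,4.4,4.7,4.9,5.0])"
```

```text
th 1.15: 0, 5.9, 12.2 | cmd y -0.1580 z 0.0890
th 1.45: 0, 3.2, 11.5 | cmd y -0.1612 z 0.0775
th 1.75: 0, -0.3, 11.9 | cmd y -0.1609 z 0.0656
th 2.05: 0, -3.9, 11.3 | cmd y -0.1570 z 0.0543
th 2.35: 0, -7.0, 9.7 | cmd y -0.1500 z 0.0446
th 2.70: 0, -11.4, 8.1 | cmd y -0.1386 z 0.0365
th 3.05: 0, -13.4, 3.7 | cmd y -0.1252 z 0.0329
th 3.40: 0, -13.9, -1.2 | cmd y -0.1113 z 0.0340
th 3.75: 0, -12.6, -5.8 | cmd y -0.0986 z 0.0399
th 4.10: 0, -9.9, -9.8 | cmd y -0.0888 z 0.0497
th 4.40: 0, -5.3, -10.7 | cmd y -0.0834 z 0.0604
th 4.70: 0, -1.9, -11.8 | cmd y -0.0815 z 0.0722
th 4.90: 0, 0.7, -8.0 | cmd y -0.0822 z 0.0802
th 5.00: 0, 0.9, -3.9 | cmd y -0.0831 z 0.0840
```

Emit:
play_rows(deltas=[0,5.9,12.2,0,5,0,3.2,11.5,0,5,0,-0.3,11.9,0,5,0,-3.9,11.3,0,5,0,0,0,0,5,0,0,0,0,5])

```text
t: 4.57
tool_pos: [0.47, -0.1561, 0.0531]
orientation: [-3.14, 0.015, 0.0]
force: [3.4, 4.4, -1.5]
opening: 0.013
gripper_force: 40.0
```

Emit:
play_rows(deltas=[0,-7.0,9.7,0,5,0,-11.4,8.1,0,5,0,-13.4,3.7,0,5,0,-13.9,-1.2,0,5,0,0,0,0,5,0,0,0,0,5])

```text
t: 5.07
tool_pos: [0.4705, -0.111, 0.034]
orientation: [3.141, -0.014, 0.0]
force: [-2.4, 2.3, 3.7]
opening: 0.0127
gripper_force: 40.0
```

Emit:
play_rows(deltas=[0,-12.6,-5.8,0,5,0,-9.9,-9.8,0,5,0,-5.3,-10.7,0,5,0,-1.9,-11.8,0,5,0,0,0,0,5,0,0,0,0,5])

```text
t: 5.57
tool_pos: [0.4707, -0.0813, 0.0731]
orientation: [-3.141, 0.015, 0.0]
force: [-2.3, 4.2, 2.2]
opening: 0.0129
gripper_force: 40.0
```

```bash
python3 - <<'E'
from h import *
s=robot.read_state();print(s["tool_pos"],s["orientation"],s["force"],s["opening"],s["wrist_torque"],s["t"])
from circ import *
crank(-.1215,.0727,-.0815,.0722,[4.8,4.9,5,5.1,5.2,5.3,5.4,5.5,5.6])
E
```

```text
[ 0.47065625 -0.0813493   0.07313262] [-3.14070773e+00  1.45289121e-02  7.90326270e-05] [-2.32197932  4.22920502  2.2135662 ] 0.012945816909726257 [0.82168541 0.33047241 0.04882613] 5.5667
th 4.80: 0, 0.2, -4.0 | cmd y -0.0817 z 0.0762
th 4.90: 0, 0.5, -4.0 | cmd y -0.0822 z 0.0802
th 5.00: 0, 0.9, -3.9 | cmd y -0.0831 z 0.0840
th 5.10: 0, 1.3, -3.8 | cmd y -0.0845 z 0.0878
th 5.20: 0, 1.7, -3.6 | cmd y -0.0862 z 0.0914
th 5.30: 0, 2.0, -3.4 | cmd y -0.0882 z 0.0949
th 5.40: 0, 2.4, -3.2 | cmd y -0.0906 z 0.0981
th 5.50: 0, 2.7, -3.0 | cmd y -0.0933 z 0.1010
th 5.60: 0, 3.0, -2.7 | cmd y -0.0962 z 0.1037
```

Emit:
play_rows(deltas=[0,0.2,-4.0,0,5,0,0.5,-4.0,0,5,0,0.9,-3.9,0,5,0,0,0,0,5,0,0,0,0,5], newtons=60)

```text
t: 5.98
tool_pos: [0.4706, -0.0832, 0.0845]
orientation: [-3.141, 0.015, 0.0]
force: [-2.7, 5.9, 3.3]
opening: 0.0127
gripper_force: 60.0
```

Emit:
play_rows(deltas=[0,1.3,-3.8,0,5,0,0,0,0,5,0,0,0,0,5])

```text
t: 6.23
tool_pos: [0.4706, -0.0844, 0.088]
orientation: [-3.141, 0.015, 0.0]
force: [-0.5, 4.9, 2.0]
opening: 0.0123
gripper_force: 60.0
```

Emit:
play_rows(deltas=[0,1.7,-3.6,0,5,0,0,0,0,5,0,0,0,0,5])

```text
t: 6.48
tool_pos: [0.4705, -0.0859, 0.0912]
orientation: [-3.14, 0.015, 0.0]
force: [-0.1, 5.8, -0.8]
opening: 0.0123
gripper_force: 60.0
```

Emit:
play_rows(deltas=[0,2.0,-3.4,0,5,0,0,0,0,5,0,0,0,0,5])

```text
t: 6.73
tool_pos: [0.4705, -0.0877, 0.0943]
orientation: [-3.14, 0.015, 0.001]
force: [2.2, 7.9, -4.2]
opening: 0.0126
gripper_force: 60.0
```

Emit:
play_rows(deltas=[0,2.4,-3.2,0,5,0,0,0,0,5,0,0,0,0,5])

```text
t: 6.98
tool_pos: [0.4704, -0.0896, 0.0971]
orientation: [-3.139, 0.015, 0.001]
force: [4.0, 8.1, -6.6]
opening: 0.0127
gripper_force: 60.0
```

Emit:
play_rows(deltas=[0,2.7,-3.0,0,5,0,0,0,0,5,0,0,0,0,5])

```text
t: 7.23
tool_pos: [0.4704, -0.0919, 0.0998]
orientation: [-3.138, 0.015, 0.001]
force: [6.2, 9.7, -8.2]
opening: 0.0125
gripper_force: 60.0
```

Emit:
play_rows(deltas=[0,3.0,-2.7,0,5,0,0,0,0,5,0,0,0,0,5])

```text
t: 7.48
tool_pos: [0.4703, -0.0943, 0.1022]
orientation: [-3.137, 0.015, 0.001]
force: [5.7, 12.4, -9.9]
opening: 0.0122
gripper_force: 60.0
```

Emit:
play_rows(deltas=[0,3.2,-2.4,0,5,0,0,0,0,5,0,0,0,0,5])

```text
t: 7.73
tool_pos: [0.4702, -0.0968, 0.1044]
orientation: [-3.136, 0.014, 0.001]
force: [7.7, 14.5, -11.4]
opening: 0.0127
gripper_force: 60.0
```

```bash
python3 - <<'E'
from h import *
import pickle
s=robot.read_state();print(s["tool_pos"],s["force"],s["wrist_torque"],s["t"])
c=cam("wrist");pickle.dump(c,open("c3.pkl","wb"))
cv2.imwrite("pics/w4.png",cv2.convertScaleAbs(cv2.resize(c["pixels"],(800,600),interpolation=cv2.INTER_CUBIC),alpha=1.2,beta=5))
E
```

```text
[ 0.47024274 -0.0968345   0.10436673] [  7.70890479  14.45267046 -11.43118138] [ 2.6300817  -1.33638962 -0.02442377] 7.7333
```

View pics/w4.png

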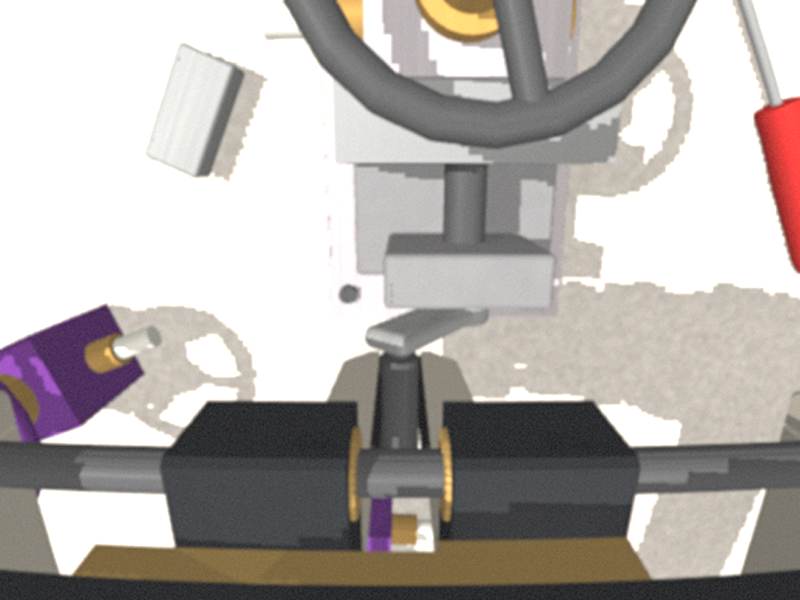

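The crank is at about 5.6 rad with the resistance rising to 18 N at the grip, and the jaw is against the block. A little more for a firm grip, then I unload, release and rise.

Emit:
play_rows(deltas=[0,3.3,-2.1,0,5,0,0,0,0,5,0,0,0,0,5])

```text
t: 8.03
tool_pos: [0.4702, -0.0995, 0.1062]
orientation: [-3.135, 0.014, 0.002]
force: [7.8, 17.5, -12.7]
opening: 0.0128
gripper_force: 60.0
```

Emit:
play_rows(deltas=[0,3.5,-1.8,0,5,0,0,0,0,5,0,0,0,0,5])

```text
t: 8.28
tool_pos: [0.4702, -0.1022, 0.1079]
orientation: [-3.134, 0.014, 0.002]
force: [9.1, 21.6, -12.5]
opening: 0.0121
gripper_force: 60.0
```

Emit:
play_rows(deltas=[0,-3,1.5,0,20,0,0,0,0,30,0,0,0,0,40,0,0,0,0,50,0,0,0,0,60,0,0,-20,0,70,0,0,-35,0,70,0,0,-35,0,70,0,0,-35,0,70,0,0,-35,0,70], newtons=40)

```text
t: 9.12
tool_pos: [0.4701, -0.1041, 0.2703]
orientation: [3.141, -0.016, 0.0]
force: [0.9, -0.7, 0.0]
opening: 0.0695
gripper_force: 0.0
```

Emit:
play_rows(deltas=[0,0,-35,0,70,0,0,-35,0,70,0,0,0,0,70,0,0,0,0,70])

```text
t: 9.45
tool_pos: [0.4716, -0.1045, 0.3415]
orientation: [3.139, -0.016, 0.008]
force: [0.2, -0.2, -0.2]
opening: 0.07
gripper_force: 0.0
```

```bash
python3 - <<'E'
from h import *
import pickle
s=robot.read_state();print(s["tool_pos"],s["orientation"],s["force"],s["opening"],s["t"])
C={n:cam(n) for n in("side","top","wrist")};pickle.dump(C,open("c4.pkl","wb"))
cv2.imwrite("pics/w5.png",cv2.convertScaleAbs(cv2.resize(C["wrist"]["pixels"],(800,600),interpolation=cv2.INTER_CUBIC),alpha=1.2,beta=5))
E
```

```text
[ 0.47161476 -0.10454572  0.34150272] [ 3.13904634 -0.01623075  0.00814407] [ 0.20597989 -0.18810574 -0.19658233] 0.07002154091779318 9.45
```

View pics/w5.png

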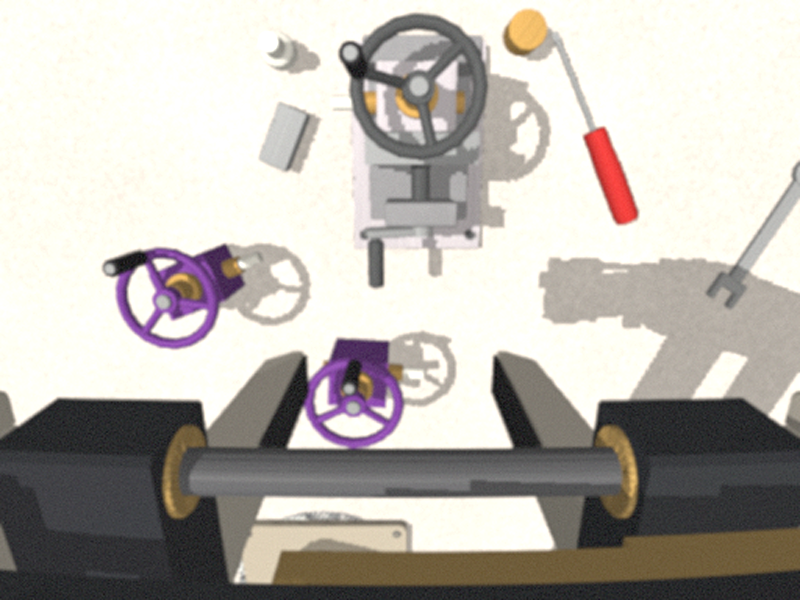

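The wheel is at (418,87) with its handle top at (350,52), so the wheel has not moved. The crank grip is at (375,240–285) and looks lower than where I left it, so I measure it against the crank angle.

```bash
python3 - <<'E'
from h import *
import pickle
C=pickle.load(open("c4.pkl","rb"));W=C["wrist"];W1=pickle.load(open("c1.pkl","rb"))["wrist"]
w=lambda U,V,c=W:(c,(U+.5)*.64-.5,(V+.5)*.64-.5)
for n,c,(U,V) in (("before",W1,(374,312)),("now",W,(375,285))):
    e,d=ray(*w(U,V,c)); 
    for x in(.447,.451,.455): print(n,e+d*(x-e[0])/d[0])
# predicted grip end & arm pixels for angles
yaw=-.01;o=np.array([.564,-.1225,0]);X=np.array([np.cos(yaw),np.sin(yaw),0]);Y=np.array([-X[1],X[0],0])
for th in(-.5,4.7,4.9,5.1,5.3,5.5,5.7,5.8):
    P=[o+X*a+Y*(-.04*np.sin(th))+[0,0,.088+.04*np.cos(th)] for a in(-.111,-.088,-.065)]
    c=W1 if th==-.5 else W
    print(th,((proj(c,P)+.5)/.64-.5).round(0).tolist())
Z=C["top"]["pixels"][150:230,245:325]
cv2.imwrite("pics/crop5.png",np.hstack([cv2.convertScaleAbs(cv2.resize(p,(400,400),interpolation=cv2.INTER_CUBIC),alpha=1.4) for p in(Z,W["pixels"][125:195,215:285])]))
E
```

```text
before [ 0.447      -0.10440451  0.14030493]
before [ 0.451      -0.10514877  0.15302656]
before [ 0.455      -0.10589303  0.16574819]
now [ 0.447      -0.08285678  0.11346779]
now [ 0.451      -0.08373938  0.129293  ]
now [ 0.455      -0.08462198  0.14511822]
-0.5 [[372.0, 300.0], [372.0, 274.0], [372.0, 248.0]]
4.7 [[375.0, 271.0], [374.0, 246.0], [374.0, 219.0]]
4.9 [[375.0, 273.0], [375.0, 247.0], [374.0, 221.0]]
5.1 [[377.0, 275.0], [377.0, 249.0], [377.0, 222.0]]
5.3 [[381.0, 277.0], [381.0, 250.0], [381.0, 223.0]]
5.5 [[387.0, 278.0], [387.0, 251.0], [387.0, 223.0]]
5.7 [[394.0, 280.0], [394.0, 252.0], [394.0, 224.0]]
5.8 [[398.0, 280.0], [398.0, 253.0], [398.0, 225.0]]
```

View pics/crop5.png

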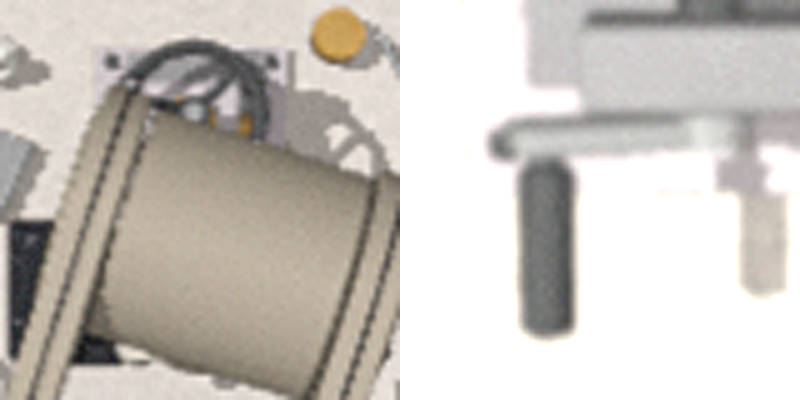

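The crank grip is now at about 4.7–5.1 rad: when I let go suddenly, the clamp's springiness drove it back from 5.78. So I regrip it, tighten again, ease it back slowly until the grip carries no force, and then let go.

Emit:
play_rows(deltas=[0,-11,30,0,50,0,-11,36,0,50,0,0,36,0,50,0,0,36,0,50,0,0,36,0,50,0,0,36,0,50,0,0,31,0,50,0,0,20,0,50,0,0,0,0,5,0,0,0,0,5], newtons=40)

```text
t: 10.43
tool_pos: [0.4684, -0.0809, 0.0754]
orientation: [-3.14, 0.015, 0.008]
force: [0.8, 0.3, -0.4]
opening: 0.0411
gripper_force: 0.0
```

Emit:
play_rows(deltas=[0,0,0,0,5,0,0,0,0,5,0,0,0,0,5,0,0,0,0,5,0,0,0,0,5,0,0,0,0,5,0,0,0,0,5,0,0,0,0,5], newtons=50)

```text
t: 11.1
tool_pos: [0.4719, -0.0829, 0.079]
orientation: [3.139, -0.015, 0.005]
force: [0.6, -5.4, 1.2]
opening: 0.0127
gripper_force: 50.0
```

```bash
python3 - <<'E'
from h import *
s=robot.read_state();print(s["tool_pos"],s["orientation"],s["force"],s["opening"],s["t"])
c=cam("wrist")
cv2.imwrite("pics/w6.png",cv2.convertScaleAbs(cv2.resize(c["pixels"],(800,600),interpolation=cv2.INTER_CUBIC),alpha=1.2,beta=5))
E
```

```text
[ 0.4719208  -0.08291853  0.07898521] [ 3.1390072  -0.01540295  0.00453445] [ 0.63425292 -5.42332731  1.23950496] 0.012694010259549336 11.1
```

View pics/w6.png

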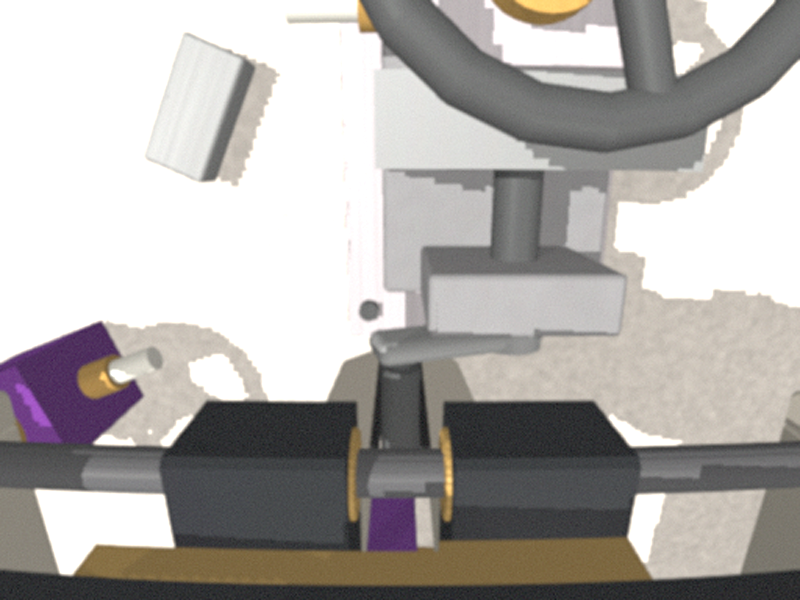

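The sleeve is pinched again at (400,400), with the crank arm nearly level from (385,348) to (530,345). That was my last picture, so I continue on numbers alone.

Emit:
play_rows(deltas=[0,1.0,-4.0,0,5,0,1.5,-3.8,0,5,0,0,0,0,5,0,0,0,0,5,0,0,0,0,5])

```text
t: 11.57
tool_pos: [0.4718, -0.0857, 0.086]
orientation: [3.139, -0.016, 0.004]
force: [5.2, -8.5, -7.0]
opening: 0.0127
gripper_force: 50.0
```

Emit:
play_rows(deltas=[0,1.8,-3.5,0,5,0,2.0,-3.4,0,5,0,0,0,0,5,0,0,0,0,5,0,0,0,0,5])

```text
t: 11.98
tool_pos: [0.4717, -0.0893, 0.0919]
orientation: [3.139, -0.016, 0.004]
force: [9.9, -9.4, -16.7]
opening: 0.0126
gripper_force: 50.0
```

Emit:
play_rows(deltas=[0,4.0,-0.7,0,5,0,3.9,-2.0,0,5,0,0,0,0,5,0,0,0,0,5,0,0,0,0,5])

```text
t: 12.4
tool_pos: [0.4715, -0.0925, 0.0951]
orientation: [-3.136, 0.014, -0.003]
force: [7.1, 15.4, -4.9]
opening: 0.0126
gripper_force: 50.0
```

Emit:
play_rows(deltas=[0,2.5,-1.7,0,5,0,2.5,-1.7,0,5,0,0,0,0,5,0,0,0,0,5,0,0,0,0,5])

```text
t: 12.82
tool_pos: [0.4715, -0.0962, 0.0984]
orientation: [-3.134, 0.013, -0.003]
force: [6.7, 22.1, -3.5]
opening: 0.0123
gripper_force: 50.0
```

Emit:
play_rows(deltas=[0,-1.2,0.8,0,5,0,-1.2,0.8,0,5,0,0,0,0,5,0,0,0,0,5,0,0,0,0,5])

```text
t: 13.23
tool_pos: [0.4716, -0.0945, 0.097]
orientation: [-3.135, 0.013, -0.003]
force: [6.0, 17.3, -3.1]
opening: 0.0124
gripper_force: 50.0
```

Emit:
play_rows(deltas=[0,-1.2,0.9,0,5,0,-1.2,0.9,0,5,0,0,0,0,5,0,0,0,0,5,0,0,0,0,5])

```text
t: 13.65
tool_pos: [0.4716, -0.0927, 0.0952]
orientation: [-3.136, 0.014, -0.003]
force: [5.2, 15.3, -3.7]
opening: 0.0124
gripper_force: 50.0
```

Emit:
play_rows(deltas=[0,-1.2,1.0,0,5,0,-1.2,1.0,0,5,0,0,0,0,5,0,0,0,0,5,0,0,0,0,5])

```text
t: 14.07
tool_pos: [0.4716, -0.0909, 0.0932]
orientation: [-3.137, 0.014, -0.004]
force: [5.1, 13.3, -4.1]
opening: 0.0125
gripper_force: 50.0
```

Emit:
play_rows(deltas=[0,-1.2,1.1,0,5,0,-1.2,1.1,0,5,0,0,0,0,5,0,0,0,0,5,0,0,0,0,5])

```text
t: 14.48
tool_pos: [0.4716, -0.0891, 0.0911]
orientation: [-3.138, 0.014, -0.004]
force: [5.5, 9.9, -4.7]
opening: 0.0126
gripper_force: 50.0
```

Emit:
play_rows(deltas=[0,-1.2,1.2,0,5,0,-1.2,1.2,0,5,0,0,0,0,5,0,0,0,0,5,0,0,0,0,5])

```text
t: 14.9
tool_pos: [0.4717, -0.0875, 0.0887]
orientation: [-3.14, 0.014, -0.004]
force: [5.0, 6.2, -4.7]
opening: 0.0128
gripper_force: 50.0
```

```bash
python3 - <<'E'
from h import *
import pickle
s=robot.read_state();print(s["tool_pos"],s["orientation"],s["force"],s["wrist_torque"],s["q"],s["t"])
yaw=-.01;o=np.array([.564,-.1225,0]);X=np.array([np.cos(yaw),np.sin(yaw),0])
print((proj(pickle.load(open("c4.pkl","rb"))["wrist"],[o-X*a+[0,0,.088] for a in(.065,.07)])+.5)/.64-.5)
E
```

```text
[ 0.47168759 -0.0875166   0.0887499 ] [-3.13974861  0.01438131 -0.0038076 ] [ 5.03883144  6.22804474 -4.66604601] [ 1.01453215 -0.88803242  0.0494346 ] [-0.29229913 -0.09663098  1.96132995  0.00253262  1.27508216  1.28692206] 14.9
[[419.83499536 219.55526392]
 [419.76891    225.30140591]]
```

Emit:
play_rows(deltas=[0,-1.0,1.3,0,5,0,-1.0,1.3,0,5,0,0,0,0,5,0,0,0,0,5,0,0,0,0,5])

```text
t: 15.32
tool_pos: [0.4717, -0.0861, 0.0863]
orientation: [-3.141, 0.015, -0.004]
force: [6.2, 5.1, -3.5]
opening: 0.0124
gripper_force: 50.0
```

Emit:
play_rows(deltas=[0,-0.5,0.8,0,5,0,-0.5,0.8,0,5,0,0,0,0,5,0,0,0,0,5,0,0,0,0,5])

```text
t: 15.73
tool_pos: [0.4717, -0.0854, 0.0849]
orientation: [-3.141, 0.015, -0.004]
force: [4.6, 3.9, -1.5]
opening: 0.0128
gripper_force: 50.0
```

Emit:
play_rows(deltas=[0,0,0,0,5,0,0,0,0,5,0,0,0,0,5,0,0,0,0,5], newtons=8)

```text
t: 16.07
tool_pos: [0.4711, -0.0852, 0.0847]
orientation: [-3.141, 0.015, -0.002]
force: [1.8, 5.2, 0.5]
opening: 0.0139
gripper_force: 8.0
```

Emit:
play_rows(deltas=[0,0,0,0,18,0,0,0,0,24,0,0,0,0,34,0,0,0,0,44,0,0,0,0,44,0,0,-20,0,60,0,0,-38,0,60,0,0,-38,0,60,0,0,-38,0,60,0,0,-38,0,60])

```text
t: 16.9
tool_pos: [0.4701, -0.0857, 0.2578]
orientation: [3.141, -0.015, -0.001]
force: [0.7, -0.7, 0.3]
opening: 0.0595
gripper_force: 0.0
```

Emit:
play_rows(deltas=[0,0,-38,0,60,0,0,-38,0,60,0,0,-10,0,60,0,0,0,0,60,0,0,0,0,60,0,0,0,0,60])

```text
t: 17.4
tool_pos: [0.47, -0.0856, 0.3398]
orientation: [-3.141, 0.015, 0.005]
force: [0.2, 0.1, -0.8]
opening: 0.06
gripper_force: 0.0
```

```bash
python3 - <<'E'
from h import *
import pickle
s=robot.read_state();print(s["tool_pos"],s["orientation"],s["force"],s["t"])
W=cam("wrist");pickle.dump(W,open("c5.pkl","wb"))
yaw=-.01;o=np.array([.553,-.1225,0]);X=np.array([np.cos(yaw),np.sin(yaw),0]);Y=np.array([-X[1],X[0],0])
g=cv2.cvtColor(W["pixels"],cv2.COLOR_BGR2GRAY)
for th in(4.7,5.0,5.1,5.2,5.3,5.5):
    P=[o+X*a+Y*(-.04*np.sin(th))+[0,0,.088+.04*np.cos(th)] for a in(-.108,-.088,-.068)]
    print(th,proj(W,P).round(1).tolist())
q=proj(W,[o-X*.088+[0,.039,.1]])[0].round().astype(int)
print(q);print(g[q[1]-18:q[1]+18:2,q[0]-20:q[0]+44:2])
E
```

```text
[ 0.4699636  -0.08560494  0.33978363] [-3.14070261  0.01524603  0.00505406] [ 0.16586545  0.10955869 -0.76498437] 17.4
4.7 [[252.9, 177.7], [252.9, 163.8], [252.9, 149.6]]
5.0 [[254.0, 179.8], [254.0, 165.5], [254.0, 150.8]]
5.1 [[255.0, 180.4], [255.0, 166.0], [255.0, 151.3]]
5.2 [[256.2, 181.1], [256.2, 166.6], [256.3, 151.7]]
5.3 [[257.7, 181.7], [257.8, 167.1], [257.8, 152.1]]
5.5 [[261.6, 182.9], [261.7, 168.0], [261.8, 152.8]]
[254 166]
[[216 217 208 192 133  86  93 120 134 149 146 143 148 146 145 145 143 147
  146 144 144 140 144 154 163 155 140 117 118 134 128 130]
 [215 214 203 194 135  86  94 121 148 147 139 138 141 142 145 143 145 148
  146 147 155 165 164 174 173 166 139 124 129 174 167 165]
 [213 210 198 194 179 147 158 179 182 121 100  88 120 174 189 187 193 193
  190 190 198 202 197 199 188 157 129 132 137 190 196 197]
 [213 214 202 194 194 196 198 196 147  79  77  74  74 147 193 197 193 199
  195 198 201 202 197 201 185 136 132 132 130 185 195 195]
 [215 218 208 195 193 194 194 194 127  86  89  83  70 127 190 193 194 195
  193 192 193 198 194 198 163 139 131 134 125 1
[... 1041 characters left out ...]
7 217 216 173 138 146 151 172 220]
 [211 215 217 215 215 217 212 215 150  81  89  77  64 145 214 216 219 216
  210 218 220 216 215 216 218 216 194 156 143 145 169 218]
 [217 217 220 216 212 217 215 216 148  82  87  79  59 145 215 215 218 216
  217 217 215 216 215 213 213 214 219 199 188 189 203 216]
 [214 217 218 214 215 216 214 217 146  82  89  81  62 147 217 214 214 211
  214 215 209 216 213 212 212 215 216 217 218 218 215 211]
 [213 213 215 215 217 215 217 217 145  84  84  78  62 147 216 214 215 217
  218 219 213 213 213 216 215 215 218 217 218 215 211 214]
 [217 218 218 216 217 214 216 215 177 114  94  85 113 186 217 220 219 219
  222 221 216 215 215 219 215 214 220 217 215 216 214 212]]
```

```bash
python3 - <<'E'
from h import *
import pickle
W1=pickle.load(open("c1.pkl","rb"))["wrist"];W4=pickle.load(open("c4.pkl","rb"))["wrist"];W5=pickle.load(open("c5.pkl","rb"))
w=lambda U,V,c:(c,(U+.5)*.64-.5,(V+.5)*.64-.5)
for n,c,h,k in(("c1",W1,(321,103),(387,128)),("c4",W4,(350,50),(418,87))):
    H=atz(*w(*h,c),.213);K=atz(*w(*k,c),.184);print(n,H,K,np.linalg.norm((H-K)[:2]),np.degrees(np.arctan2(*(H-K)[1::-1])))
# wheel rim fit in c5: dark grey pixels near rim, back-projected to z=.162
g=cv2.cvtColor(W5["pixels"],cv2.COLOR_BGR2GRAY)
for n,c in(("c1",W1),("c4",W4),("c5",W5)):
    g=cv2.GaussianBlur(cv2.cvtColor(c["pixels"],cv2.COLOR_BGR2GRAY),(3,3),0)
    best=[]
    A=np.linspace(0,2*np.pi,72,endpoint=False)
    for x in np.arange(.585,.612,.001):
        for y in np.arange(-.13,-.108,.001):
            P=np.c_[x+.0435*np.cos(A),y+.0435*np.sin(A),0*A+.161]
            q=proj(c,P).round().astype(int)
            ok=(q[:,1]>=0)&(q[:,1]<384)
            best.append((g[q[ok,1],q[ok,0]].mean(),x,y,ok.sum()))
    best.sort();print(n,np.round(best[:3],4).tolist())
# sleeve y now and after first release
for n,c,u,v in(("c4",W4,240.2,168),("c5",W5,255.0,166)):
    print(n,[atz(c,u,v,z)[1].round(4) for z in(.095,.105,.115)])
E
```

```text
c1 [ 0.60697214 -0.07805456  0.213     ] [ 0.5935998  -0.11846385  0.184     ] 0.04256441780217625 71.68946704036156
c4 [ 0.60910221 -0.07727357  0.213     ] [ 0.59315089 -0.11668026  0.184     ] 0.04251273167914418 67.96253904913873
c1 [[75.9722, 0.594, -0.119, 72.0], [76.1111, 0.594, -0.12, 72.0], [76.1944, 0.593, -0.119, 72.0]]
c4 [[78.9583, 0.595, -0.119, 72.0], [79.0, 0.596, -0.119, 72.0], [79.0417, 0.595, -0.118, 72.0]]
c5 [[81.5694, 0.595, -0.119, 72.0], [82.1944, 0.596, -0.119, 72.0], [82.25, 0.595, -0.118, 72.0]]
c4 [np.float64(-0.0828), np.float64(-0.0833), np.float64(-0.0839)]
c5 [np.float64(-0.0846), np.float64(-0.0846), np.float64(-0.0847)]
```

The hub fits at (0.595, -0.119) in two views, and the handle is at (0.609, -0.0785), 42.5 mm out and at 70°, so the wheel is at about 4.4 rad. Now to the handle.

Emit:
play_rows(deltas=[28,-2,0,0,30,28,-2,0,0,30,28,-2,0,0,30,28,-1.4,0,0,30,27,-1,20,0,30,0,0,35,0,30,0,0,35,0,30,0,0,10,0,30,0,0,0,0,30,0,0,0,0,30], newtons=15)

```text
t: 18.28
tool_pos: [0.609, -0.0785, 0.2417]
orientation: [-3.141, 0.015, 0.003]
force: [-0.4, 0.4, 0.4]
opening: 0.0301
gripper_force: 0.0
```

```bash
python3 - <<'E'
from h import *
import pickle
s=robot.read_state();p=s["tool_pos"];print(p,s["orientation"],s["force"],s["opening"])
W=cam("wrist");pickle.dump(W,open("c6.pkl","wb"))
g=cv2.cvtColor(W["pixels"],cv2.COLOR_BGR2GRAY)
print(proj(W,[[.609,-.0785,z] for z in(.17,.213)]).round(1),proj(W,[p]).round(1))
q=proj(W,[[.609,-.0785,.205]])[0].round().astype(int)
print(q);print(g[q[1]-28:q[1]+28:4,q[0]-48:q[0]+48:3])
E
```

```text
[ 0.60896832 -0.07854774  0.24174243] [-3.14111201  0.0152547   0.00325701] [-0.39180917  0.37179472  0.43029212] 0.030137900968379972
[[255.4 200. ]
 [255.4 218.9]] [[255.4 236.4]]
[255 215]
[[145 144 204 223 220 212 215 223 232 231 232 233 232 232 210 151  82 101
   87  77 162 200 168 130 135 133  91 125 112 109 110 110]
 [143 172 220 223 221 222 218 224 232 231 231 232 230 232 215  94  92  93
   78 115 206 200 160 134 132  79 111 108  92  82  82  82]
 [153 209 223 217 221 217 215 217 215 215 214 193 201 201 135  37  21  50
   66 136 207 191 130 132 119 103 108  77  76  80  88  88]
 [165 224 220 219 218 219 218 218 215 217 215 203 206 155  27  28  28   8
   30  54  56  78  87 109 106 108  98  72  94  74  46  41]
 [212 220 224 225 219 219 218 212 218 218 219 209 207 113  26  22  19  25
   19  65  62  62  64  60  51  55  56  62  50  48  60  60]
 [218 222 219 223 220 222 219 219 220 215 222 199 202  77  18  26  21  26
   23 119 168 126  69  59  63  63  61  65  58  66  63  75]
 [216 223 217 217 217 219 220 220 219 217 221 198 205  65  13  27  26  24
   18 124 205 196 158 133 131 112 12
[... 254 characters left out ...]
6 137 133 150 202 115  60  84 106]
 [217 218 218 217 216 216 209 221 216 215 212 216 190  41 102 107 108 108
   35 150 167 164 166 167 158 112 110 107 111  90  64  61]
 [223 216 187 135 108  99 101 127 203 219 220 216 199 164  63  80  88  48
   59 164 167 167 163 166 167  97  96 103 104 107 103  88]
 [110 100 102 102 105 104 102  33 194 217 220 221 199 196 199 125  86  80
   71  97 165 167 166 167 167  70  78 105 105 106 103 105]
 [103 101 106 102 103 104  92  27 191 214 218 218 177 196 196 193 108  92
   82  65 108 165 167 167 167  56  57 106 103 101 102  99]
 [105 103 102 104 105 105  70  26 194 221 215 218 184 191 195 196 172  93
   93  81  62  71 152 167 168  56  31 101 102 100 103 102]]
```

The handle top disc measures (254,221) px against the predicted (255,219), so it is within about 1 mm. I go down and close.

Emit:
play_rows(deltas=[0,0,25,0,30,0,0,25,0,30,0,0,15,0,30,0,0,0,0,30,0,0,0,0,5,0,0,0,0,5,0,0,0,0,5,0,0,0,0,5,0,0,0,0,5], newtons=20)

```text
t: 19.08
tool_pos: [0.6116, -0.0777, 0.1805]
orientation: [-3.141, 0.014, -0.008]
force: [0.6, 4.7, 4.8]
opening: 0.0135
gripper_force: 20.0
```

```bash
cat >> circ.py <<'E'
def wheel(cx,cy,x,y,phis,h=-.0097,R=.042):
    for p in phis:
        nx,ny=cx-R*np.cos(p),cy-R*np.sin(p)
        dx,dy=(nx-x)*1e3,(ny-y)*1e3
        print("phi %.2f: %.1f, %.1f, 0, 0, 5 | cmd %.4f %.4f"%(p,dx*np.cos(h)+dy*np.sin(h),dx*np.sin(h)-dy*np.cos(h),nx,ny)); x,y=nx,ny
E
python3 - <<'E'
from h import *
from circ import *
s=robot.read_state();p=s["tool_pos"];print(p,s["orientation"],s["force"],s["opening"])
phi=np.arctan2(-(p[1]+.119),-(p[0]-.595))%(2*np.pi);print(phi,np.hypot(p[0]-.595,p[1]+.119))
wheel(.595,-.119,p[0],p[1],np.arange(4.4-.3,.1,-.3))
E
```

```text
[ 0.61158388 -0.07768132  0.18048757] [-3.14057127  0.01393501 -0.00796633] [0.64819646 4.71489051 4.76960746] 0.013529365860825412
4.330706226983379 0.044522556410755074
phi 4.10: 7.6, 6.9, 0, 0, 5 | cmd 0.6191 -0.0846
phi 3.80: 9.2, 8.6, 0, 0, 5 | cmd 0.6282 -0.0933
phi 3.50: 6.2, 10.9, 0, 0, 5 | cmd 0.6343 -0.1043
phi 3.20: 2.7, 12.3, 0, 0, 5 | cmd 0.6369 -0.1165
phi 2.90: -1.0, 12.5, 0, 0, 5 | cmd 0.6358 -0.1290
phi 2.60: -4.7, 11.6, 0, 0, 5 | cmd 0.6310 -0.1407
phi 2.30: -7.9, 9.7, 0, 0, 5 | cmd 0.6230 -0.1503
phi 2.00: -10.4, 7.0, 0, 0, 5 | cmd 0.6125 -0.1572
phi 1.70: -12.0, 3.6, 0, 0, 5 | cmd 0.6004 -0.1606
phi 1.40: -12.6, -0.1, 0, 0, 5 | cmd 0.5879 -0.1604
phi 1.10: -12.0, -3.8, 0, 0, 5 | cmd 0.5759 -0.1564
phi 0.80: -10.3, -7.2, 0, 0, 5 | cmd 0.5657 -0.1491
phi 0.50: -7.7, -9.9, 0, 0, 5 | cmd 0.5581 -0.1391
phi 0.20: -4.4, -11.7, 0, 0, 5 | cmd 0.5538 -0.1273
```

Emit:
play_rows(deltas=[9.0,6.3,0,0,5,9.2,8.6,0,0,5,6.2,10.9,0,0,5,2.7,12.3,0,0,5,0,0,0,0,5,0,0,0,0,5,0,0,0,0,5])

```text
t: 19.67
tool_pos: [0.6405, -0.1182, 0.1807]
orientation: [3.139, -0.016, 0.016]
force: [13.0, -2.5, -2.6]
opening: 0.0136
gripper_force: 20.0
```

```bash
python3 - <<'E'
from h import *
s=robot.read_state();p=s["tool_pos"];print(p,s["orientation"],s["force"],s["opening"])
E
```

```text
[ 0.64049553 -0.11819489  0.1807494 ] [ 3.13920376 -0.01559734  0.01570779] [12.97341108 -2.47387516 -2.59439   ] 0.013631461835043362
```

```bash
python3 - <<'E'
from circ import *
wheel(.5985,-.119,.6361,-.1169,[2.9,2.6,2.3,2.0,1.7,1.4,1.1])
E
```

```text
phi 2.90: 3.3, 12.1, 0, 0, 5 | cmd 0.6393 -0.1290
phi 2.60: -4.7, 11.6, 0, 0, 5 | cmd 0.6345 -0.1407
phi 2.30: -7.9, 9.7, 0, 0, 5 | cmd 0.6265 -0.1503
phi 2.00: -10.4, 7.0, 0, 0, 5 | cmd 0.6160 -0.1572
phi 1.70: -12.0, 3.6, 0, 0, 5 | cmd 0.6039 -0.1606
phi 1.40: -12.6, -0.1, 0, 0, 5 | cmd 0.5914 -0.1604
phi 1.10: -12.0, -3.8, 0, 0, 5 | cmd 0.5794 -0.1564
```

Emit:
play_rows(deltas=[3.3,12.1,0,0,5,-4.7,11.6,0,0,5,-7.9,9.7,0,0,5,-10.4,7.0,0,0,5,-12.0,3.6,0,0,5,0,0,0,0,5,0,0,0,0,5,0,0,0,0,5])

```text
t: 20.33
tool_pos: [0.6051, -0.1596, 0.1802]
orientation: [-3.14, 0.014, -0.004]
force: [-4.2, 7.4, 7.1]
opening: 0.0137
gripper_force: 20.0
```

```bash
python3 - <<'E'
from h import *
import pickle
s=robot.read_state();p=s["tool_pos"];print(p,s["orientation"],s["force"],s["opening"])
c=cam("wrist");pickle.dump(c,open("c7.pkl","wb"))
# rim centre check
g=cv2.GaussianBlur(cv2.cvtColor(c["pixels"],cv2.COLOR_BGR2GRAY),(3,3),0)
A=np.linspace(0,2*np.pi,72,endpoint=False);best=[]
for x in np.arange(.585,.612,.001):
    for y in np.arange(-.13,-.108,.001):
        q=proj(c,np.c_[x+.0435*np.cos(A),y+.0435*np.sin(A),0*A+.161]).round().astype(int)
        ok=(q[:,1]>=0)&(q[:,1]<200)&(q[:,0]>=0)&(q[:,0]<512)
        if ok.sum()>10: best.append((g[q[ok,1],q[ok,0]].mean(),x,y,ok.sum()))
best.sort();print(np.round(best[:3],4).tolist())
E
```

```text
[ 0.60511363 -0.1595642   0.18019859] [-3.14010339  0.01401955 -0.00430097] [-4.24035745  7.38258109  7.07585065] 0.013665398150488483
[[78.1739, 0.598, -0.118, 23.0], [79.0, 0.598, -0.119, 23.0], [80.9524, 0.597, -0.119, 21.0]]
```

```bash
python3 - <<'E'
from circ import *
wheel(.598,-.118,.6039,-.1606,[1.4,1.1,.8,.5,.3,.15,.05,-.05,-.15])
E
```

```text
phi 1.40: -13.0, -1.1, 0, 0, 5 | cmd 0.5909 -0.1594
phi 1.10: -12.0, -3.8, 0, 0, 5 | cmd 0.5789 -0.1554
phi 0.80: -10.3, -7.2, 0, 0, 5 | cmd 0.5687 -0.1481
phi 0.50: -7.7, -9.9, 0, 0, 5 | cmd 0.5611 -0.1381
phi 0.30: -3.3, -7.7, 0, 0, 5 | cmd 0.5579 -0.1304
phi 0.15: -1.5, -6.1, 0, 0, 5 | cmd 0.5565 -0.1243
phi 0.05: -0.5, -4.2, 0, 0, 5 | cmd 0.5561 -0.1201
phi -0.05: -0.0, -4.2, 0, 0, 5 | cmd 0.5561 -0.1159
phi -0.15: 0.4, -4.2, 0, 0, 5 | cmd 0.5565 -0.1117
```

Emit:
play_rows(deltas=[-13.0,-1.1,0,0,5,-12.0,-3.8,0,0,5,-10.3,-7.2,0,0,5,-7.7,-9.9,0,0,5,-3.3,-7.7,0,0,5,0,0,0,0,5,0,0,0,0,5,0,0,0,0,5])

```text
t: 21.05
tool_pos: [0.5593, -0.1306, 0.1802]
orientation: [3.141, -0.014, 0.005]
force: [-5.5, 1.6, 10.4]
opening: 0.0134
gripper_force: 20.0
```

Emit:
play_rows(deltas=[-1.5,-6.1,0,0,5,0,0,0,0,5,0,0,0,0,5,0,0,0,0,5])

```text
t: 21.38
tool_pos: [0.5579, -0.1248, 0.1802]
orientation: [3.14, -0.015, 0.004]
force: [-3.8, 0.6, 10.0]
opening: 0.014
gripper_force: 20.0
```

Emit:
play_rows(deltas=[-0.5,-4.2,0,0,5,0,0,0,0,5,0,0,0,0,5,0,0,0,0,5])

```text
t: 21.72
tool_pos: [0.5574, -0.1208, 0.1802]
orientation: [3.14, -0.015, 0.004]
force: [-3.4, 0.8, 11.4]
opening: 0.0133
gripper_force: 20.0
```

Emit:
play_rows(deltas=[0,-2.1,0,0,5,0,0,0,0,5,0,0,0,0,5,0,0,0,0,5])

```text
t: 22.05
tool_pos: [0.5573, -0.119, 0.1802]
orientation: [3.14, -0.015, 0.004]
force: [-4.1, -1.6, 11.7]
opening: 0.0138
gripper_force: 20.0
```

Emit:
play_rows(deltas=[0,-2.1,0,0,5,0,0,0,0,5,0,0,0,0,5,0,0,0,0,5])

```text
t: 22.38
tool_pos: [0.5573, -0.1173, 0.1802]
orientation: [3.139, -0.016, 0.004]
force: [-5.9, -2.5, 10.9]
opening: 0.0136
gripper_force: 20.0
```

Emit:
play_rows(deltas=[0.2,-2.1,0,0,5,0,0,0,0,5,0,0,0,0,5,0,0,0,0,5])

```text
t: 22.72
tool_pos: [0.5574, -0.117, 0.1802]
orientation: [3.136, -0.017, 0.004]
force: [-5.6, -10.1, 9.9]
opening: 0.0132
gripper_force: 20.0
```

Emit:
play_rows(deltas=[0,-1.0,0,0,5,0,0,0,0,5,0,0,0,0,5,0,0,0,0,5])

```text
t: 23.05
tool_pos: [0.5574, -0.1169, 0.1803]
orientation: [3.135, -0.018, 0.004]
force: [-5.0, -14.4, 9.5]
opening: 0.0137
gripper_force: 20.0
```

```bash
python3 - <<'E'
from h import *
from circ import *
s=robot.read_state();p=s["tool_pos"];print(p,s["orientation"],s["force"],s["q"])
# cmd relative: stop handle true pos (.5565,-.1172) -> hub (.598,-.1176)
wheel(.598,-.1177,.5567,-.1121,np.arange(.35,12.61,.35))
E
```

```text
[ 0.55735609 -0.1169113   0.18025174] [ 3.13492508 -0.01808596  0.00391477] [ -4.97833404 -14.42363467   9.54771393] [-0.29304105  0.06512423  1.62809419 -0.00567985  1.44410739  1.28999915]
phi 0.35: 2.0, 20.0, 0, 0, 5 | cmd 0.5585 -0.1321
phi 0.70: 7.5, 12.6, 0, 0, 5 | cmd 0.5659 -0.1448
phi 1.05: 11.3, 9.3, 0, 0, 5 | cmd 0.5771 -0.1541
phi 1.40: 13.8, 4.8, 0, 0, 5 | cmd 0.5909 -0.1591
phi 1.75: 14.6, -0.2, 0, 0, 5 | cmd 0.6055 -0.1590
phi 2.10: 13.7, -5.2, 0, 0, 5 | cmd 0.6192 -0.1540
phi 2.45: 11.1, -9.6, 0, 0, 5 | cmd 0.6303 -0.1445
phi 2.80: 7.1, -12.8, 0, 0, 5 | cmd 0.6376 -0.1318
phi 3.15: 2.3, -14.4, 0, 0, 5 | cmd 0.6400 -0.1173
phi 3.50: -2.8, -14.4, 0, 0, 5 | cmd 0.6373 -0.1030
phi 3.85: -7.6, -12.5, 0, 0, 5 | cmd 0.6299 -0.0904
phi 4.20: -11.4, -9.2, 0, 0, 5 | cmd 0.6186 -0.0811
phi 4.55: -13.8, -4.7, 0, 0, 5 | cmd 0.6048 -0.0763
phi 4.90: -14.6, 0.3, 0, 0, 5 | cmd 0.5902 -0.0764
phi 5.25: -13.6, 5.3, 0, 0, 5 | cmd 0.5765 -0.0816
phi 5.60: -11.0, 9.7, 0, 0, 5 | cmd 0.5654 -0.0912
phi 5.95: -7.0, 12.8, 0, 0, 5 | cmd 0.5583 -0.1040
phi 6.30: -2.2, 14.5, 0, 0, 5 | cmd 0.5560
[... 234 characters left out ...]
0, 5 | cmd 0.6062 -0.1589
phi 8.40: 13.6, -5.4, 0, 0, 5 | cmd 0.6198 -0.1536
phi 8.75: 10.9, -9.8, 0, 0, 5 | cmd 0.6308 -0.1439
phi 9.10: 6.9, -12.9, 0, 0, 5 | cmd 0.6378 -0.1311
phi 9.45: 2.0, -14.5, 0, 0, 5 | cmd 0.6400 -0.1166
phi 9.80: -3.0, -14.3, 0, 0, 5 | cmd 0.6371 -0.1023
phi 10.15: -7.8, -12.4, 0, 0, 5 | cmd 0.6294 -0.0898
phi 10.50: -11.5, -9.0, 0, 0, 5 | cmd 0.6180 -0.0808
phi 10.85: -13.9, -4.5, 0, 0, 5 | cmd 0.6041 -0.0761
phi 11.20: -14.6, 0.6, 0, 0, 5 | cmd 0.5895 -0.0766
phi 11.55: -13.5, 5.5, 0, 0, 5 | cmd 0.5759 -0.0820
phi 11.90: -10.8, 9.9, 0, 0, 5 | cmd 0.5650 -0.0917
phi 12.25: -6.8, 13.0, 0, 0, 5 | cmd 0.5581 -0.1046
phi 12.60: -1.9, 14.5, 0, 0, 5 | cmd 0.5560 -0.1191
```

Closed: the handle stopped dead at y = -0.117 while the force rose to 14 N. Now two turns anticlockwise, to end at the same handle spot.

Emit:
play_rows(deltas=[1.0,10.0,0,0,5,1.5,10.0,0,0,5,7.5,12.6,0,0,5,11.3,9.3,0,0,5,13.8,4.8,0,0,5,14.6,-0.2,0,0,5,13.7,-5.2,0,0,5,0,0,0,0,5,0,0,0,0,5,0,0,0,0,5])

```text
t: 23.88
tool_pos: [0.6215, -0.1536, 0.1802]
orientation: [-3.141, 0.013, -0.006]
force: [-0.8, 5.3, 10.5]
opening: 0.0137
gripper_force: 20.0
```

Emit:
play_rows(deltas=[10.6,-9.6,0,0,5,7.1,-12.8,0,0,5,2.3,-14.4,0,0,5,-2.8,-14.4,0,0,5,-7.6,-12.5,0,0,5,-11.4,-9.2,0,0,5,-13.8,-4.7,0,0,5,0,0,0,0,5,0,0,0,0,5,0,0,0,0,5])

```text
t: 24.72
tool_pos: [0.6061, -0.0763, 0.1803]
orientation: [-3.141, 0.014, -0.006]
force: [-2.0, 4.2, 9.4]
opening: 0.0139
gripper_force: 20.0
```

Emit:
play_rows(deltas=[-14.6,0.3,0,0,5,-13.6,5.3,0,0,5,-11.0,9.7,0,0,5,-7.0,12.8,0,0,5,-2.2,14.5,0,0,5,2.9,14.3,0,0,5,7.7,12.5,0,0,5,0,0,0,0,5,0,0,0,0,5,0,0,0,0,5])

```text
t: 25.55
tool_pos: [0.5688, -0.1469, 0.1802]
orientation: [3.14, -0.015, 0.009]
force: [2.5, -0.9, 5.9]
opening: 0.0137
gripper_force: 20.0
```

Emit:
play_rows(deltas=[11.5,9.1,0,0,5,13.9,4.6,0,0,5,14.6,-0.4,0,0,5,13.6,-5.4,0,0,5,10.9,-9.8,0,0,5,6.9,-12.9,0,0,5,2.0,-14.5,0,0,5,0,0,0,0,5,0,0,0,0,5,0,0,0,0,5])

```text
t: 26.38
tool_pos: [0.6413, -0.117, 0.1802]
orientation: [3.141, -0.014, 0.005]
force: [-2.2, 2.0, 9.6]
opening: 0.0135
gripper_force: 20.0
```

Emit:
play_rows(deltas=[-3.0,-14.3,0,0,5,-7.8,-12.4,0,0,5,-11.5,-9.0,0,0,5,-13.9,-4.5,0,0,5,-14.6,0.6,0,0,5,-13.5,5.5,0,0,5,-10.8,9.9,0,0,5,0,0,0,0,5,0,0,0,0,5,0,0,0,0,5])

```text
t: 27.22
tool_pos: [0.5656, -0.0927, 0.1802]
orientation: [3.141, -0.015, 0.003]
force: [-7.7, 1.4, 12.4]
opening: 0.0136
gripper_force: 20.0
```

Emit:
play_rows(deltas=[-6.8,13.0,0,0,5,-1.5,9.0,0,0,5,0,0,0,0,5,0,0,0,0,5,0,0,0,0,5,0,0,0,0,5])

```text
t: 27.72
tool_pos: [0.5574, -0.1156, 0.1802]
orientation: [3.139, -0.016, 0.004]
force: [-6.2, -2.5, 11.8]
opening: 0.0131
gripper_force: 20.0
```

Emit:
play_rows(deltas=[0,1.6,0,0,5,0,0,0,0,5,0,0,0,0,5,0,0,0,0,5,0,0,0,0,5], newtons=25)

```text
t: 28.13
tool_pos: [0.5573, -0.1165, 0.1802]
orientation: [3.14, -0.015, 0.003]
force: [-6.3, 0.6, 11.8]
opening: 0.0135
gripper_force: 25.0
```

```bash
python3 - <<'E'
from h import *
import pickle
s=robot.read_state();print(s["tool_pos"],s["orientation"],s["force"],s["opening"],s["gripper_force"],s["t"])
W=cam("wrist");pickle.dump(W,open("c8.pkl","wb"))
g=cv2.cvtColor(W["pixels"],cv2.COLOR_BGR2GRAY)
# crank sleeve visible? loose things unmoved? compare top view with start
T0=pickle.load(open("c0.pkl","rb"))["top"]["pixels"];T=cam("top")["pixels"]
for n,(u,v) in dict(nozzle=(382,253),gauge=(383,290),stick=(360,194),tub=(160,290),bushing=(488,246),driver=(535,305),wrench=(618,333)).items():
    u,v=int(u*.64),int(v*.64);a=T0[v-12:v+12,u-12:u+12].astype(int);b=T[v-12:v+12,u-12:u+12].astype(int);print(n,np.abs(a-b).mean().round(1))
print(proj(W,[[.465,-.0835,.1]]))
E
```

```text
[ 0.557319   -0.11652728  0.180175  ] [ 3.14043097 -0.01505429  0.00316042] [-6.32944763  0.60856627 11.80851335] 0.013543615607626347 25.00467985868454 28.1333
nozzle 7.5
gauge 17.3
stick 4.6
tub 4.6
bushing 25.0
driver 24.7
wrench 32.5
[[221.12635074 291.59093925]]
```

```bash
python3 -c "
from plant import robot
print(robot.close_job())"
```

```text
the job is handed in; nothing more can be done
None
```

The job is handed in: valve closed against its stop, then backed off two turns to within about 0.01 rad and still held. I'm less sure the vise is firm: the crank sprang back after the first tightening and now rests near 5.1–5.2 rad, barely past contact, though I saw no twist under 14 N at the handle.

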